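Load the lens-rest block into the spring magazine

TASK

Put the loose lens-rest block in the flared mouth of the spring magazine, long side across the lane, and push it through the one-way flap and on until the spring plate behind it is fully home on its rubber buffer: it goes firm, and must not be rammed. Then ease back and leave the block trapped flat between the shut flap and the plate. Leave the other things on the bench where they are.

Things in the scene. Friction and masses are not known exactly. Their poses are not given: they have to be found in the camera images.
- pack_center (a point): The loose dark lens-rest block with a plain label on top, 40 x 60 x 22 mm, lying flat. The point is its centre, 11 mm over its underside; x is along its 40 mm side, y along its 60 mm side, z up. It weighs 50 to 85 g.
- gate_mid (a point): The magazine, a grey sheet-metal channel 250 x 112 mm fixed to the bench. Point: mid-lane on the lane floor (3 mm over the bench), in the plane of the shut flap. x points into the magazine (the way to push), y across to the flap's hinge, z up. Smooth lane 64 mm wide, walls 30 mm high over its floor. Open above and straight from x = -50 mm to the flap; the block's 60 mm side goes across it.
- mouth_mid (a point): Middle of the flared mouth, on the lane floor, at x = -76 mm of gate_mid, same axes. The mouth runs from x = -103 mm (92 mm wide) to -50 mm (64 mm wide), open above; the floor plate starts at x = -105 mm.
- slot_mid (a point): Middle of the slot above the magazine past the flap, same axes: at x = 60, y = -10 mm of gate_mid, 33 mm over the lane floor. A clear hood (underside 30, top 33 mm over the floor) covers only y = 12 to 48 mm of gate_mid; y = -32 to 12 mm is open, so that closed fingers standing upright can follow the block along the lane, beside the flap.
- flap (a joint): One-way flap: steel leaf 30 mm long, 24 mm high, upright hinge in a wall pocket at y = +41 mm; it bars y = 10 to 32 mm of the lane. Rad: 0 = shut, up to 1.55 = swung into the magazine; it cannot swing back toward the mouth. Its spring resists the block with about 1 N. It can swing shut only when the block's rear face is 29 mm past its plane; it then holds the block, which the plate returns.
- spring_plate (a joint): Upright spring plate in the lane past the flap, facing the block; it spans y = -28 to 9 mm. In m: 0 = fully forward, 0.064 = home on its rubber buffer. Spring 3 N at 0, 7.5 N at 0.064. Its stop block is bolted anywhere along 28 mm of the lane, and where is not told: the plate is home with the block's rear face 32 to 60 mm past the flap's plane, to be felt or read here while pushing.
- buffer (a joint): Squash of the rubber buffer behind the plate, in m: 0 = untouched; it yields only above 12 N and then 1.5 N per mm, so 0.006 (about 21 N) is rammed.
- jar: A bystander: small round screw jar with a ribbed lid, 42 mm across, 30 mm high; origin at its underside.
- lens_clock: A bystander: lens clock (round dial gauge with three pins), 61 x 43 x 13 mm; origin at its underside.
- driver: A bystander: small screwdriver, 13 x 174 x 12 mm, lying; origin at its underside.
- bottle: A bystander: dropper bottle, 34 mm across, 102 mm high; origin at its underside.
There are look-alikes about, which are no part of the job. What is shaped like the part that bears spring_plate but green is not meant.

How it is judged:
By the outcome, as a careful person would: the job done as asked, in the order asked, and still so for the second after the job is handed in, with the robot touching nothing.
It also fails if it takes over 72 s, if anything falls off the work surface, if the arm or the gripper's body presses on something with over 40 N, if the wrist force passes 120 N, or if a joint passes its speed limit or range.

ROBOT

A 6-joint arm with a two-finger parallel gripper is mounted at the origin on a cart in front of the work surface, level with it; the furniture and walls round the work are solid. World frame = base frame: x ahead of the robot, y to its left, z up, the work surface at z = 0. Lengths are in m, angles in rad, forces in N, time in s.
With the tool pointing down it reaches from about 0.35 to 0.875 m from the base axis. Payload 4.2 kg.
Tool frame: the origin (TCP) lies midway between the tips of the shut fingers; the grasp point (between the pads) lies manip.grip_point_offset behind it (manip.grip_point_offset is the distance from the TCP to the grasp point, in m); z points along the fingers, y is the direction in which the jaws open and shut (so a half turn about z gives the same grasp; the last joint's range is limited). The gripper opens to 87 mm and grips with 3 to 60 N. Pads are 19 mm wide; open, the fingers measure 117 mm over their backs; the gripper's body (75 mm by 190 mm) begins 51 mm behind the grasp point.
Start: joints at [1.402, 0.385, 0.008, 0, -1.194, -0.259], TCP at [0.259, 0.569, 0.223] pointing down, gripper open.
Joint ranges: [-3.14, 3.14], [-1.21, 2.06], [-1.07, 1.41], [-3.16, 2.05], [-2.99, -0.16], [-3.1, 3.1]. Speed limits (rad/s): [2.79, 2.79, 3.14, 3.14, 3.14, 3.14].

INTERFACE

Orientations are given as [roll, pitch, yaw] about the fixed x, y, z axes, in that order (R = Rz(yaw) Ry(pitch) Rx(roll)).
In Python, from station import manip, fingers, planner, get_image, camera_info gives the robot as it stands. Calls block until the motion is done:
- manip.move_to(position, orientation): joint-space move of the TCP to a pose.
- manip.line_to(position, frame=None, feed=0.15, until_force=None): straight line of the TCP; frame=None keeps the orientation; feed is the mean speed in m/s. With until_force (N) it stops when the force on the tool has changed by that much, and returns True; else False.
- manip.move_j(angles): joint-space move.
- fingers.command_gripper(opening): opening from 0.0 (shut) to 1.0 (fully open); the grip force is fixed at half the most; returns when the fingers have stopped.
- manip.wait(seconds).
- planner.solve_ik(position, orientation): joint angles nearest the present ones, or None.
- manip.sense(): the state.
- get_image(name): name is "side" or "top"; returns the picture (420x560x3 uint8, blue, green, red); there is no depth.
- camera_info(name): a dict with "fovy" (degrees; the focal length in pixels is half the picture's height over the tangent of half this angle, whatever the lens; pixels are square), "cx", "cy" (the principal point, pixels), "k1" (the pictures are not rectified: a ray, as slopes to the right and down, at radius r is drawn at 1 + k1 r^2 times it, then the intrinsics apply), "extrinsics" (4x4, takes a point from camera to world coordinates). Camera axes: x right, y down, z forward; pixel columns grow to the right and rows downward; lengths in m; the calibration is good to about 2 mm. A picture is of the moment at which its call begins. camera_info takes no time and is no camera call.
A pose or a line that the arm cannot do raises manip.IKError and nothing moves.
- manip.hand_in(): hands the job in, once; it reports no verdict.
The state is a dict: "clock": time; "q": joint angles; "qd": joint speeds; "effort": joint torques, N m; "tcp_pos": TCP position; "eef_rot": TCP orientation; "wrist_force": force on the tool from outside, world axes, zero at the start; "wrist_torque": the same for the moment, N m; "grip_width": opening from 0.0 (shut) to 1.0 (fully open).
Only numpy, scipy, OpenCV 4.12 (cv2) and the standard library are available. Lean on these libraries where they do the work, as an engineer would, in place of code of your own. Each camera call takes 0.05 s, during which the arm holds its last target.

## Working session

There is one attempt and no reset: what is moved stays moved. The work goes in short steps, each a Python script; the robot and the scene stay as the last script left them, time stands still between calls to the robot, and variables do not carry over. Pictures are saved under pics/ and viewed, and the job is handed in when it is done.

```bash
ls; mkdir -p pics; python3 - <<'E'
from station import manip, fingers, planner, get_image, camera_info
import cv2
for n in("side","top"):
    im=get_image(n); cv2.imwrite(f"pics/{n}0.png",im); i=camera_info(n); print(n,i)
s=manip.sense(); print(s, manip.grip_point_offset)
E
```

```text
pics
side {'fovy': 57.93310682823356, 'cx': 284.79882134799584, 'cy': 214.54523971340953, 'k1': -0.02641355972848793, 'extrinsics': array([[ 0.8174081 , -0.18728885,  0.54476314,  0.01886807],
       [-0.57600887, -0.27821177,  0.76864296, -0.77330306],
       [ 0.00760126, -0.94208338, -0.33529259,  0.36982113],
       [ 0.        ,  0.        ,  0.        ,  1.        ]])}
top {'fovy': 55.86233705431552, 'cx': 282.1974678246279, 'cy': 209.29276538945464, 'k1': -0.09815397655981203, 'extrinsics': array([[-0.02522919, -0.98905971,  0.14534226,  0.3802928 ],
       [-0.99964893,  0.02613738,  0.00434214, -0.07338817],
       [-0.0080935 , -0.14518168, -0.98937191,  1.00186663],
       [ 0.        ,  0.        ,  0.        ,  1.        ]])}
{'clock': 0.1, 'q': array([ 1.40160936e+00,  3.85519724e-01,  6.76672569e-03, -4.33941609e-04,
       -1.19404550e+00, -2.58611622e-01]), 'qd': array([-0.00037735, -0.00135322,  0.00167679,  0.00269524, -0.00108341,
       -0.00159478]), 'effort': array([ 3.69696670e-05, -3.91691279e+01,  1.87936825e+01,  4.23201397e+00,
        1.34361113e-02, -7.22034997e-05]), 'tcp_pos': array([0.25904668, 0.56818577, 0.22154664]), 'eef_rot': array([ 3.13955392e+00, -1.22262406e-04, -4.27958520e-01]), 'wrist_force': array([ 0.07044464, -1.35740216, -0.15337997]), 'wrist_torque': array([-0.0382405 ,  0.02182452, -0.00503687]), 'grip_width': 0.9989089826858124} 0.0187
```

View pics/top0.png

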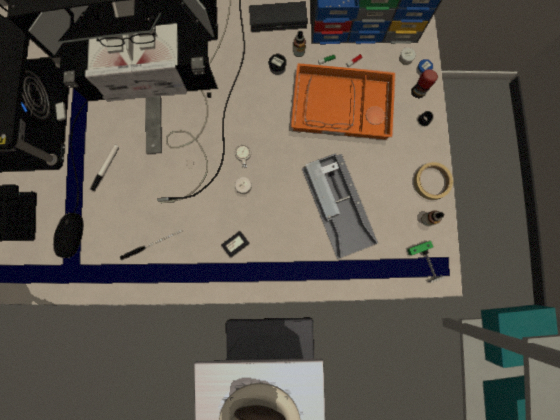

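View pics/side0.png

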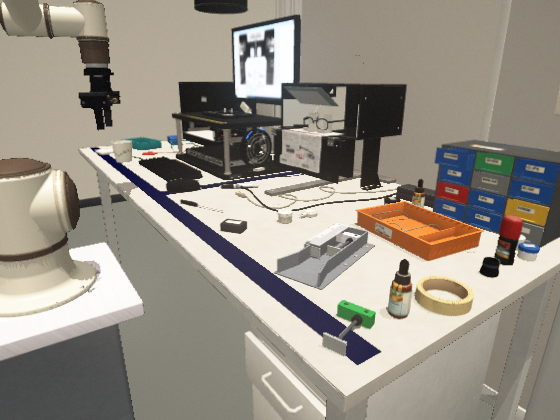

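```bash
python3 - <<'E'
import cv2, numpy as np
t=cv2.imread("pics/top0.png"); 
a=cv2.resize(t[145:265,290:390],None,fx=5,fy=5,interpolation=cv2.INTER_CUBIC)
b=cv2.resize(t[225:265,210:260],None,fx=6,fy=6,interpolation=cv2.INTER_CUBIC)
c=np.zeros((600,800,3),np.uint8); c[:600,:500]=a; c[:240,500:800]=b
s=cv2.imread("pics/side0.png")
cv2.imwrite("pics/crop_t.png",c)
cv2.imwrite("pics/crop_s.png",cv2.resize(s[205:295,215:380],None,fx=4.8,fy=4.8,interpolation=cv2.INTER_CUBIC))
E
```

```text
(no output)
```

View pics/crop_t.png

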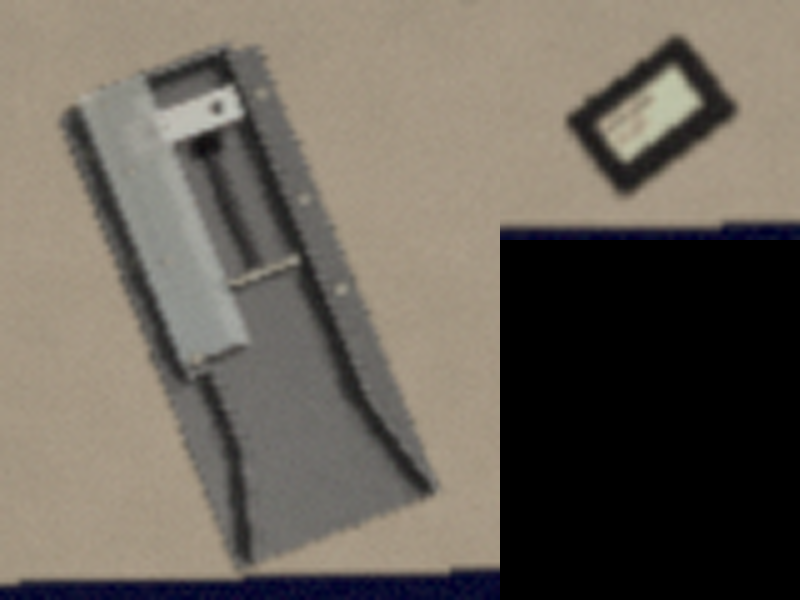

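View pics/crop_s.png

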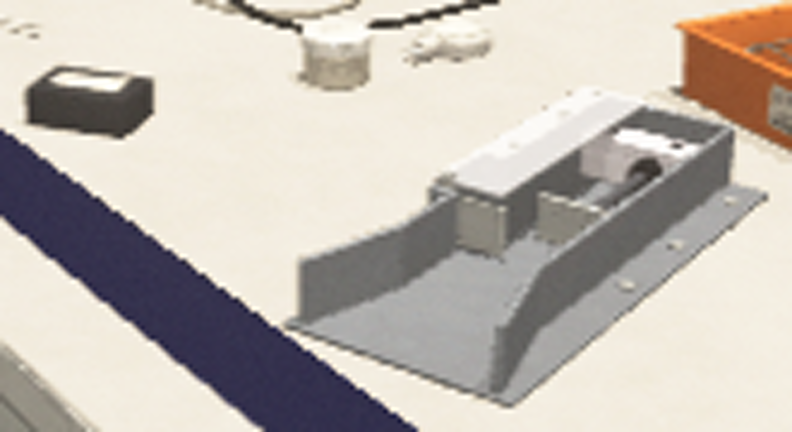

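```bash
cat > h.py <<'E'
import numpy as np, cv2
from station import camera_info
from scipy.optimize import least_squares
def proj(n,P):
    i=camera_info(n);E=i["extrinsics"];f=210/np.tan(np.radians(i["fovy"]/2))
    c=(np.atleast_2d(P)-E[:3,3])@E[:3,:3]; s=c[:,:2]/c[:,2:]
    r2=(s**2).sum(1,keepdims=True); s=s*(1+i["k1"]*r2)
    return s*f+[i["cx"],i["cy"]]
def ray(n,uv,z):
    i=camera_info(n);E=i["extrinsics"];f=210/np.tan(np.radians(i["fovy"]/2))
    d=(np.array(uv,float)-[i["cx"],i["cy"]])/f; s=d.copy()
    for _ in range(20): s=d/(1+i["k1"]*(s@s))
    w=E[:3,:3]@np.array([s[0],s[1],1]); return E[:3,3]+w*(z-E[2,3])/w[2]
def g2w(p,P):
    P=np.atleast_2d(np.array(P,float)); c,s=np.cos(p[2]),np.sin(p[2])
    return np.c_[p[0]+c*P[:,0]-s*P[:,1],p[1]+s*P[:,0]+c*P[:,1],P[:,2]]
E
cat > fit.py <<'E'
from h import *
T=lambda u,v:((u+.5)/5-.5+290,(v+.5)/5-.5+145)
S=lambda u,v:((u+.5)/4.8-.5+215,(v+.5)/4.8-.5+205)
m=1e-3; F=3*m
# name, cam, pix, xyz
obs=[("FL","top",T(245,565),(-105,56,3)),("FR","top",T(437,492),(-105,-56,3)),("BR","top",T(262,45),(145,-56,3)),
("FL","side",S(288,324),(-105,56,3)),("FR","side",S(510,404),(-105,-56,3)),("BR","side",S(768,196),(145,-56,3)),
("flapB","side",S(506,257),(0,10,3)),("flapT","side",S(506,203),(0,10,27)),
("LWt","side",S(300,258),(-103,46,33)),("RWt","side",S(497,325),(-103,-46,33)),
]
def res(q):
    r=[]
    for n,c,uv,P in obs:
        r.append(proj(c,g2w(q,np.array(P)*m))[0]-uv)
    return np.array(r)
a=ray("top",T(245,565),F);b=ray("top",T(437,492),F)
q0=[*(0.5*(a+b)[:2]+[.1,0]),.35]
print(a,b,np.linalg.norm(a-b))
s=least_squares(lambda q:res(q).ravel(),q0,loss="soft_l1")
print(s.x)
for o,r in zip(obs,res(s.x)): print(o[0],o[1],r.round(2))
# block
B=lambda u,v:((u-500+.5)/6-.5+210,(v+.5)/6-.5+225)
pts=[B(567,121),B(627,197),B(738,107),B(678,34)]
W=np.array([ray("top",p,.022) for p in pts]); print("block",W.round(4)*1e3,W.mean(0),[np.linalg.norm(W[i]-W[(i+1)%4]) for i in range(4)])
def bl(q):
    P=[( 20,30),(-20,30),(-20,-30),(20,-30)]
    return proj("top",g2w(q,[(x*m,y*m,.022) for x,y in P]))
e=W[2]-W[1]; yaw=np.arctan2(e[1],e[0])+np.pi/2
sb=least_squares(lambda q:(bl(q)-np.array([pts[0],pts[1],pts[2],pts[3]])).ravel(),[*W.mean(0)[:2],yaw]);print("bfit",sb.x,sb.fun.round(2))
np.save("q.npy",np.array([s.x,sb.x]))
for n,rc,sc in(("top",(290,145,390,265),5),("side",(215,205,380,295),4.8)):
    im=cv2.imread(f"pics/{n}0.png")[rc[1]:rc[3],rc[0]:rc[2]]; im=cv2.resize(im,None,fx=sc,fy=sc,interpolation=cv2.INTER_CUBIC)
    L=[[(-105,56,3),(-105,-56,3),(145,-56,3),(145,56,3),(-105,56,3)],[(-103,46,33),(-50,32,33),(120,32,33)],[(-103,-46,33),(-50,-32,33),(140,-32,33)],[(0,10,3),(0,32,3),(0,32,27),(0,10,27),(0,10,3)],[(0,12,36),(140,12,36),(140,48,36),(0,48,36),(0,12,36)]]
    for l in L:
        p=proj(n,g2w(s.x,np.array(l)*m)); p=((p+.5-[rc[0],rc[1]])*sc-.5).round().astype(int)
        cv2.polylines(im,[p],False,(0,0,255),1,cv2.LINE_AA)
    cv2.imwrite(f"pics/fit_{n}.png",im)
E
python3 fit.py
```

```text
[ 0.40079299 -0.20742299  0.003     ] [ 0.43458168 -0.3064674   0.003     ] 0.10464927389371512
[ 0.51527087 -0.22038502  0.32895844]
FL top [-2.38  1.26]
FR top [0.34 0.22]
BR top [-0.87 -0.27]
FL side [-0.9  -0.64]
FR side [ 0.43 -0.21]
BR side [ 0.84 -0.79]
flapB side [-0.07  0.92]
flapT side [0.37 2.11]
LWt side [1.16 0.74]
RWt side [-0.29  0.01]
block [[439.5  85.4  22. ]
 [407.7  60.8  22. ]
 [443.6  14.5  22. ]
 [474.4  39.   22. ]] [0.44126708 0.04994032 0.022     ] [np.float64(0.040220478241328995), np.float64(0.058577111075037304), np.float64(0.039381944008369064), np.float64(0.05809529915733528)]
bfit [0.44127403 0.04993882 0.65638174] [-0.19  0.27 -0.28  0.22  0.22 -0.08  0.25 -0.42]
```

```bash
sed -i 's/^obs=\[("FL","top",T(245,565),(-105,56,3)),/obs=[/; s/^("flapB.*$//' fit.py; python3 fit.py; python3 -c "
import cv2,numpy as np
a=cv2.imread('pics/fit_top.png');b=cv2.imread('pics/fit_side.png');cv2.imwrite('pics/fa.png',a)"
```

```text
[ 0.40079299 -0.20742299  0.003     ] [ 0.43458168 -0.3064674   0.003     ] 0.10464927389371512
[ 0.51482536 -0.22062206  0.32713856]
FR top [0.39 0.46]
BR top [-0.66 -0.11]
FL side [-1.07 -0.58]
FR side [ 0.22 -0.09]
BR side [ 0.87 -0.67]
LWt side [0.99 0.8 ]
RWt side [-0.5   0.12]
block [[439.5  85.4  22. ]
 [407.7  60.8  22. ]
 [443.6  14.5  22. ]
 [474.4  39.   22. ]] [0.44126708 0.04994032 0.022     ] [np.float64(0.040220478241328995), np.float64(0.058577111075037304), np.float64(0.039381944008369064), np.float64(0.05809529915733528)]
bfit [0.44127403 0.04993882 0.65638174] [-0.19  0.27 -0.28  0.22  0.22 -0.08  0.25 -0.42]
```

View pics/fit_top.png

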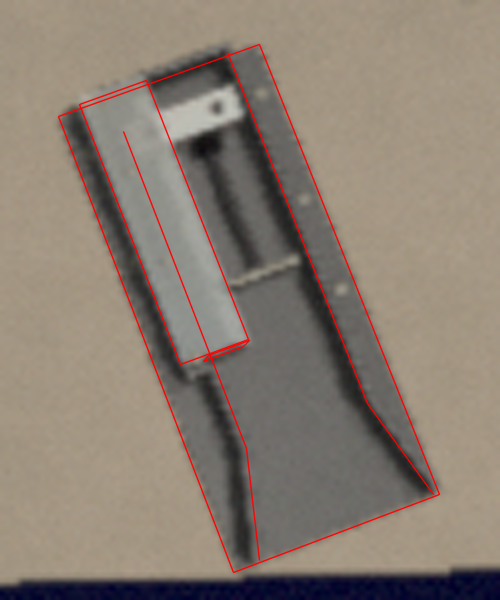

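View pics/fit_side.png

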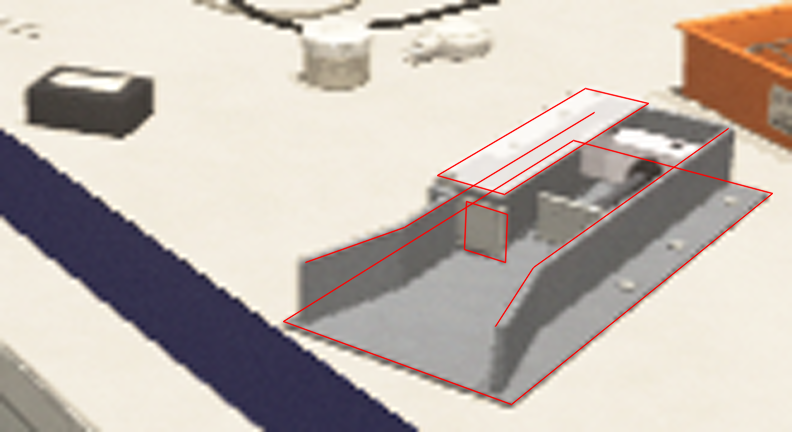

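```bash
python3 - <<'E'
from h import *
from station import manip, fingers, planner, get_image
g,b=np.load("q.npy")
T=lambda u,v:((u+.5)/5-.5+290,(v+.5)/5-.5+145)
for z in(.027,.033):
  for uv in((230,284),(298,260)):
    w=ray("top",T(*uv),z); d=w[:2]-g[:2]; c,s=np.cos(g[2]),np.sin(g[2]); print("plate gate",z,(c*d[0]+s*d[1])*1e3,(-s*d[0]+c*d[1])*1e3)
psi=b[2]-np.pi/2; o=[np.pi,0,psi]; pm=g[2]-np.pi/2
for x in(-130,-80,0,60):
    print(x,planner.solve_ik(list(g2w(g,[(x*1e-3,0,.02)])[0]),[np.pi,0,pm]))
manip.move_to([b[0],b[1],.10],o)
print(manip.sense()["tcp_pos"],manip.sense()["clock"])
manip.line_to([b[0],b[1],.005],feed=.08,until_force=8)
s=manip.sense();print(s["tcp_pos"],s["eef_rot"],s["wrist_force"],s["clock"])
cv2.imwrite("pics/side1.png",get_image("side"))
E
```

```text
plate gate 0.027 29.4320734386567 8.726111098266404
plate gate 0.027 28.97064284752271 -27.74893729271761
plate gate 0.033 28.758021605508194 9.796591736319641
plate gate 0.033 28.299430975715488 -26.453964110515003
-130 [-2.44426565e-01  3.94124738e-01 -6.09379181e-01  4.44089210e-16
 -5.67292408e-01  5.71565127e-01]
-80 [-1.88270422e-01  4.33513559e-01 -5.31661092e-01  4.44089210e-16
 -6.05621676e-01  5.15408984e-01]
0 [-1.15540809e-01  5.03768902e-01 -3.90352112e-01  4.44089210e-16
 -6.76675312e-01  4.42679371e-01]
60 [-7.18247790e-02  5.61889190e-01 -2.71366855e-01  4.44089210e-16
 -7.37540282e-01  3.98963341e-01]
[0.44188955 0.05074122 0.10027419] 2.125
[0.44163919 0.05009843 0.00539473] [-3.14053086e+00 -2.54292688e-04 -9.14303319e-01] [-0.78296894 -0.37952557  0.21783226] 3.4667
```

View pics/side1.png

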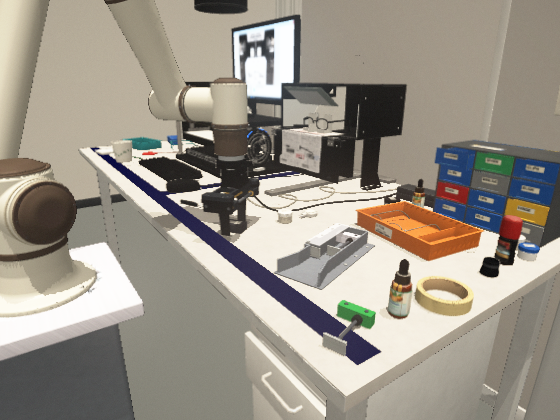

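The fingers straddle the block at about (235,222). The measured plate spans y = -27.7 to 8.7 mm, which matches the -28 to 9 given. Its face is at about 29 mm, so home should be with the block's rear face about 53 mm past the flap. Next I grip, carry and set it in the mouth.

```bash
python3 - <<'E'
from h import *
from station import manip, fingers, planner, get_image
g,b=np.load("q.npy")
fingers.command_gripper(0.0)
s=manip.sense();print("grip mm",s["grip_width"]*87,s["clock"])
manip.line_to([b[0],b[1],.11],feed=.12)
o=[np.pi,0,g[2]-np.pi/2]
p=g2w(g,[(-.082,0,0)])[0]
manip.move_to([p[0],p[1],.11],o)
manip.line_to([p[0],p[1],.03],feed=.08)
s=manip.sense();print("grip mm",s["grip_width"]*87,s["tcp_pos"],p,s["clock"])
cv2.imwrite("pics/top2.png",get_image("top"));im=get_image("side");cv2.imwrite("pics/side2.png",cv2.resize(im[150:330,200:440],None,fx=3.3,fy=3.3,interpolation=cv2.INTER_CUBIC))
E
```

```text
grip mm 39.72221421451322 4.3583
grip mm 39.80145140573374 [ 0.43764487 -0.24709219  0.03046844] [ 0.43717418 -0.2469715   0.        ] 7.675
```

View pics/side2.png

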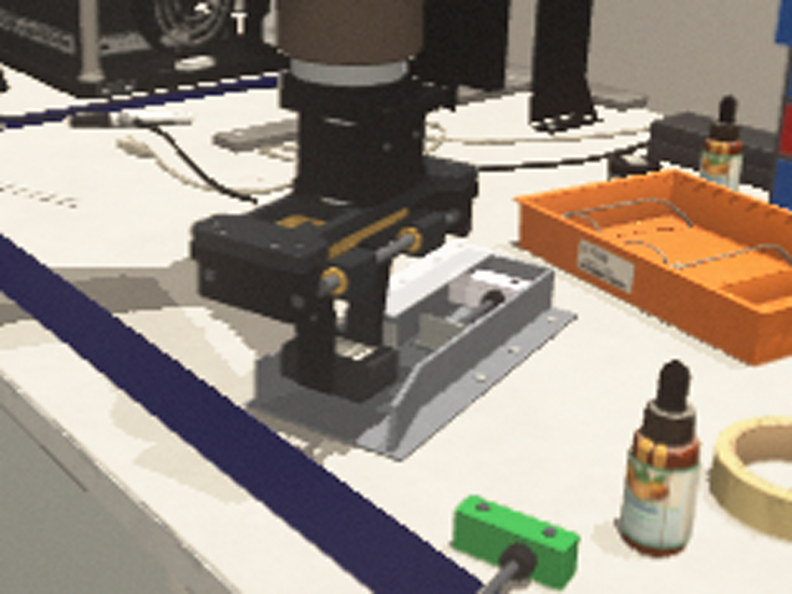

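The block is held at 39.8 mm, square over the mouth, at about (345,360) in the crop, and is clear of both walls. I'm lowering and releasing it.

```bash
python3 - <<'E'
from h import *
from station import manip, fingers, planner, get_image
g,b=np.load("q.npy")
p=g2w(g,[(-.082,0,0)])[0]
print(manip.line_to([p[0],p[1],.0085],feed=.04,until_force=6)); print(manip.sense()["tcp_pos"],manip.sense()["wrist_force"])
fingers.command_gripper(0.64)
manip.line_to([p[0],p[1],.075],feed=.1)
# closed, behind block
fingers.command_gripper(0.0)
p=g2w(g,[(-.135,-.004,0)])[0]
manip.line_to([p[0],p[1],.075],feed=.12)
s=manip.sense();print(s["tcp_pos"],s["grip_width"],s["clock"])
im=get_image("top");cv2.imwrite("pics/top3.png",cv2.resize(im[130:290,260:420],None,fx=3.7,fy=3.7,interpolation=cv2.INTER_CUBIC));im=get_image("side");cv2.imwrite("pics/side3.png",cv2.resize(im[190:320,200:400],None,fx=4,fy=4,interpolation=cv2.INTER_CUBIC))
E
```

```text
True
[ 0.43652796 -0.24682409  0.00796376] [-0.90994919 -0.30763387  3.57919055]
[ 0.38832772 -0.2682519   0.07534712] 0.007537329111489439 11.5
```

View pics/top3.png

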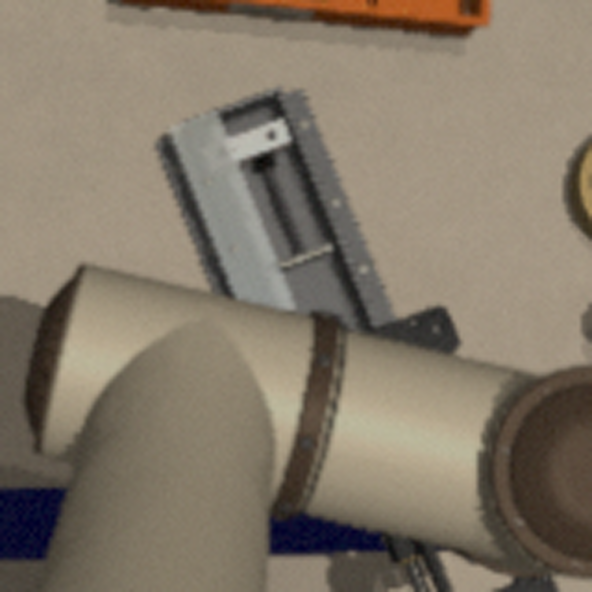

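View pics/side3.png

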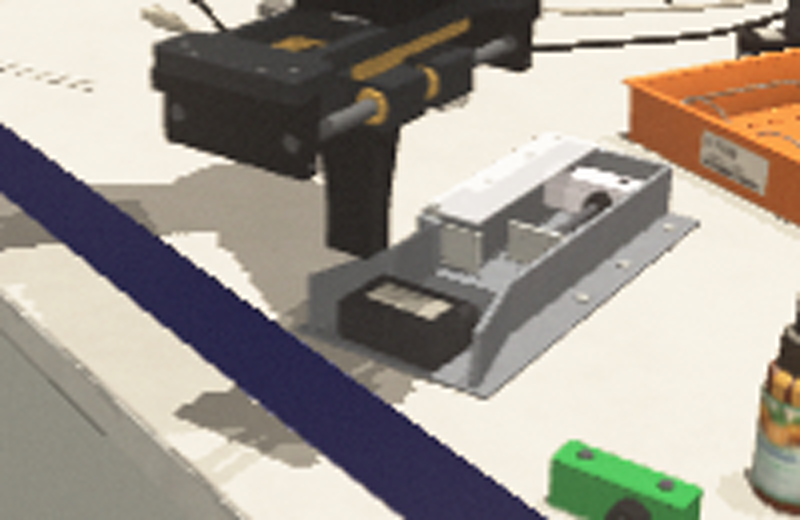

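The block lies flat in the mouth, centred at about (415,320) in the side crop, with its long side across the lane. Now I push in from behind.

```bash
cat >> h.py <<'E'
from station import manip, fingers, planner, get_image
g,b=np.load("q.npy")
ax=np.array([np.cos(g[2]),np.sin(g[2])])
def st(tag=""):
    s=manip.sense(); d=s["tcp_pos"][:2]-g[:2]
    F=s["wrist_force"]; x=d@ax; y=d@[-ax[1],ax[0]]
    print(tag,"x %.1f y %.1f z %.1f | Fx %.2f Fy %.2f Fz %.2f t %.2f"%(x*1e3,y*1e3,s["tcp_pos"][2]*1e3,F[:2]@ax,F[:2]@[-ax[1],ax[0]],F[2],s["clock"]))
    return x,F[:2]@ax
def go(x,y,z,feed,uf=None):
    return manip.line_to(list(g2w(g,[(x*1e-3,y*1e-3,z*1e-3)])[0]),feed=feed,until_force=uf)
def pics(k):
    im=get_image("top");cv2.imwrite(f"pics/top{k}.png",cv2.resize(im[130:290,260:420],None,fx=3.7,fy=3.7,interpolation=cv2.INTER_CUBIC));im=get_image("side");cv2.imwrite(f"pics/side{k}.png",cv2.resize(im[190:320,200:400],None,fx=4,fy=4,interpolation=cv2.INTER_CUBIC))
E
python3 - <<'E'
from h import *
go(-137,-2,10,.1,8); st("down")
print(go(-112,-2,10,.04,6)); st("near")
for x,y in((-95,-3),(-80,-4),(-65,-6),(-50,-8),(-40,-8)):
    r=go(x,y,10,.04,7); st(r)
    if r: break
pics(4)
E
```

```text
down x -136.5 y -2.3 z 10.3 | Fx -0.14 Fy 0.56 Fz 0.40 t 12.40
False
near x -112.1 y -1.9 z 9.9 | Fx -0.61 Fy 0.14 Fz 0.43 t 13.18
False x -94.9 y -2.9 z 9.9 | Fx 0.18 Fy -0.73 Fz -0.57 t 13.75
False x -79.8 y -3.9 z 9.9 | Fx 0.22 Fy -0.18 Fz -0.29 t 14.28
False x -64.8 y -6.0 z 10.0 | Fx 0.31 Fy -0.49 Fz -0.19 t 14.80
False x -49.7 y -8.0 z 9.9 | Fx -1.08 Fy -0.51 Fz -0.28 t 15.32
False x -39.5 y -8.1 z 10.0 | Fx -0.36 Fy -0.56 Fz 0.01 t 15.72
```

View pics/side4.png

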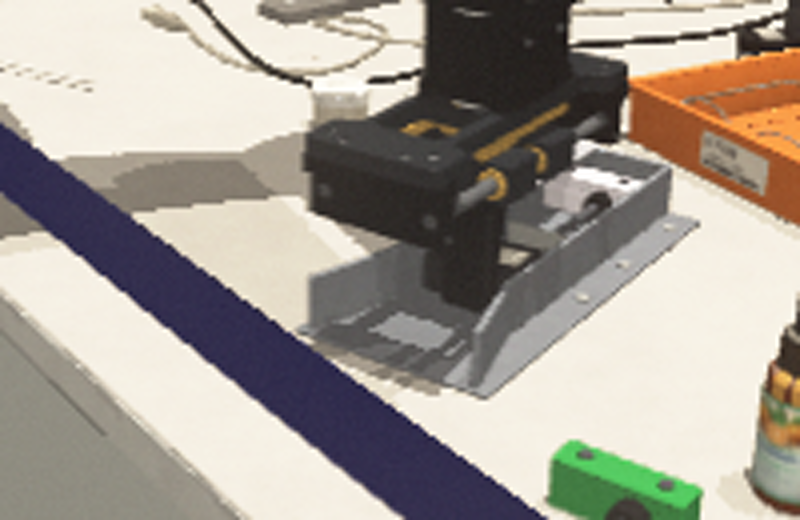

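The block is in the lane ahead of the fingers at about (520,255), with no jam. I continue stepwise and watch the force.

```bash
python3 - <<'E'
from h import *
x=-39.5
while x<26:
    x+=6; r=go(x,-8,10,.03,7); X,F=st(r)
    if r or F<-10: break
E
```

```text
False x -33.1 y -8.0 z 10.0 | Fx 0.92 Fy -0.06 Fz 0.21 t 16.19
False x -27.1 y -8.1 z 10.0 | Fx -0.11 Fy 0.76 Fz 0.55 t 16.54
False x -21.1 y -8.1 z 10.0 | Fx 0.20 Fy -0.74 Fz 0.69 t 16.89
False x -16.2 y -7.8 z 9.9 | Fx -3.79 Fy -0.39 Fz 2.60 t 17.24
False x -9.8 y -7.9 z 9.9 | Fx -4.70 Fy -1.48 Fz 1.41 t 17.59
False x -3.7 y -7.9 z 9.9 | Fx -5.19 Fy -0.37 Fz 0.73 t 17.94
False x 2.3 y -7.9 z 9.9 | Fx -4.16 Fy -0.13 Fz 1.17 t 18.29
False x 8.2 y -7.8 z 9.9 | Fx -4.34 Fy -0.40 Fz 0.93 t 18.64
False x 13.9 y -7.8 z 9.9 | Fx -4.98 Fy 0.23 Fz 1.65 t 18.99
False x 19.8 y -7.7 z 9.9 | Fx -5.73 Fy -0.07 Fz 3.87 t 19.34
False x 25.4 y -7.7 z 9.9 | Fx -6.81 Fy 0.27 Fz 2.53 t 19.69
```

```bash
python3 - <<'E'
from h import *
x=25.5; 
for i in range(16):
    x+=2; r=go(x,-8,10,.012,5)
    Fs=[]
    for _ in range(4):
        manip.wait(.05); s=manip.sense(); Fs.append(s["wrist_force"][:2]@ax)
    X,F=st(r); m=np.mean(Fs); print("   cmd",x,"mean %.2f"%m)
    if r or m<-9.3 : break
pics(5)
E
```

```text
False x 26.0 y -7.6 z 9.9 | Fx -6.96 Fy -0.62 Fz 4.05 t 20.14
   cmd 27.5 mean -6.99
False x 27.9 y -7.6 z 9.9 | Fx -7.59 Fy 0.34 Fz 3.07 t 20.66
   cmd 29.5 mean -7.37
False x 29.7 y -7.6 z 9.9 | Fx -7.61 Fy -0.21 Fz 3.92 t 21.18
   cmd 31.5 mean -7.55
False x 31.6 y -7.6 z 9.9 | Fx -7.99 Fy 0.53 Fz 3.73 t 21.69
   cmd 33.5 mean -8.03
False x 33.5 y -7.6 z 9.9 | Fx -7.36 Fy -0.24 Fz 3.84 t 22.21
   cmd 35.5 mean -7.70
False x 35.3 y -7.5 z 9.9 | Fx -8.17 Fy -0.53 Fz 4.64 t 22.73
   cmd 37.5 mean -8.22
False x 37.2 y -7.5 z 9.9 | Fx -8.63 Fy -0.72 Fz 3.90 t 23.24
   cmd 39.5 mean -8.53
False x 39.1 y -7.5 z 9.9 | Fx -9.15 Fy -0.29 Fz 5.26 t 23.76
   cmd 41.5 mean -8.99
False x 40.9 y -7.5 z 9.9 | Fx -8.79 Fy -0.70 Fz 4.41 t 24.27
   cmd 43.5 mean -8.49
False x 42.8 y -7.5 z 9.9 | Fx -9.19 Fy -1.46 Fz 5.45 t 24.79
   cmd 45.5 mean -9.56
```

View pics/side5.png

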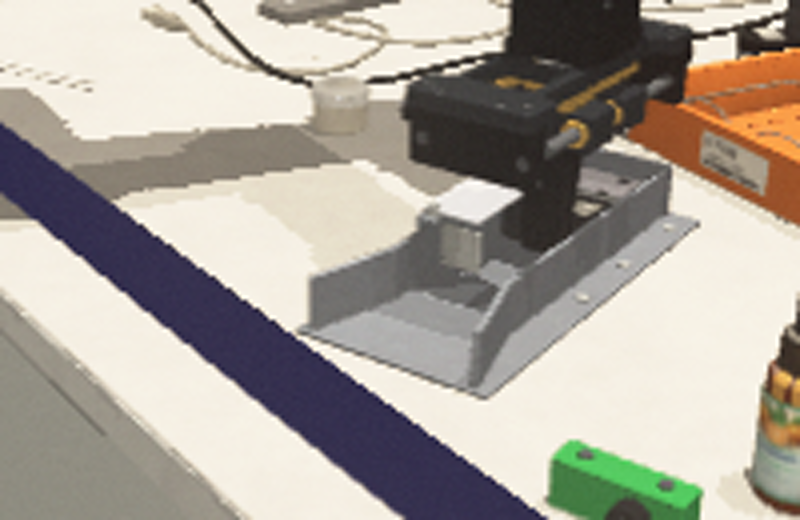

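View pics/top5.png

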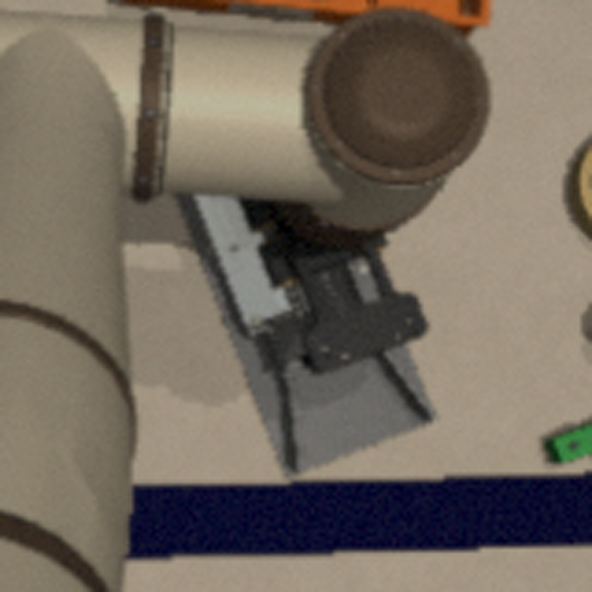

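The flap has already shut behind the block, at (463,245) in the side crop. The force is 9.5 N and the plate is still moving, so it isn't home yet. I go on in finer steps.

```bash
python3 - <<'E'
from h import *
x=45.5; 
for i in range(14):
    x+=1; r=go(x,-8,10,.01,4)
    Fs=[]
    for _ in range(4):
        manip.wait(.05); s=manip.sense(); Fs.append(s["wrist_force"][:2]@ax)
    X,F=st(r); m=np.mean(Fs); print("   cmd",x,"mean %.2f"%m)
    if r or m<-11.3 : break
E
```

```text
False x 43.1 y -7.4 z 9.9 | Fx -10.77 Fy -1.34 Fz 5.40 t 25.34
   cmd 46.5 mean -10.52
False x 43.1 y -7.4 z 9.9 | Fx -12.27 Fy -1.53 Fz 7.14 t 25.79
   cmd 47.5 mean -12.44
```

```bash
python3 - <<'E'
from h import *
x=47.5
for i in range(1):
    x+=1; r=go(x,-8,10,.01,4)
    Fs=[]
    for _ in range(4):
        manip.wait(.05); s=manip.sense(); Fs.append(s["wrist_force"][:2]@ax)
    X,F=st(r); print("   cmd",x,"mean %.2f"%np.mean(Fs))
pics(6)
E
```

```text
False x 43.3 y -7.3 z 9.9 | Fx -14.18 Fy -1.31 Fz 9.15 t 26.24
   cmd 48.5 mean -14.00
```

View pics/side6.png

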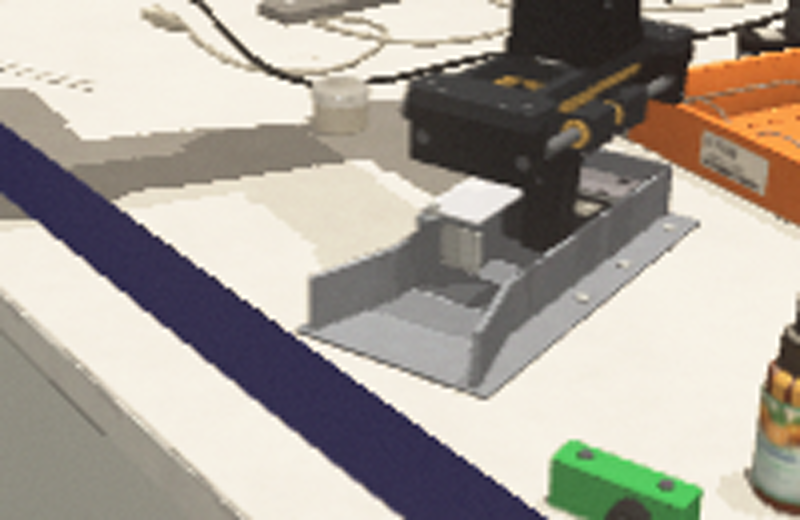

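It is firm: x held at 43.1–43.3 mm over three 1 mm steps while the force rose 9.6 → 14 N, so the plate is home and not rammed. I ease back slowly.

```bash
python3 - <<'E'
from h import *
for x,f in((40,.015),(25,.02),(10,.02),(-5,.02),(-20,.02),(-35,.03),(-60,.05)):
    go(x,-8,10,f); st()
go(-60,-8,100,.1)
p=[0.40,0.15,0.22]
manip.move_to(p,[np.pi,0,g[2]-np.pi/2]); manip.wait(.5); st()
pics(7)
im=get_image("top");cv2.imwrite("pics/top7full.png",im)
E
```

```text
x 38.7 y -7.5 z 9.9 | Fx -6.28 Fy 0.08 Fz 2.65 t 27.06
 x 24.0 y -7.6 z 9.9 | Fx -6.32 Fy 0.36 Fz 2.37 t 27.96
 x 9.4 y -7.8 z 9.9 | Fx -5.43 Fy 1.28 Fz 2.02 t 28.86
 x -5.3 y -8.0 z 9.9 | Fx -4.62 Fy 0.65 Fz 0.24 t 29.76
 x -19.7 y -8.1 z 10.1 | Fx 0.31 Fy -0.07 Fz -0.05 t 30.66
 x -35.0 y -8.1 z 10.1 | Fx 0.02 Fy -0.44 Fz 0.20 t 31.31
 x -60.0 y -8.2 z 10.1 | Fx -0.01 Fy 0.81 Fz 0.18 t 31.96
 x 10.4 y 387.7 z 220.0 | Fx -0.01 Fy -0.41 Fz 0.27 t 35.06
```

View pics/side7.png

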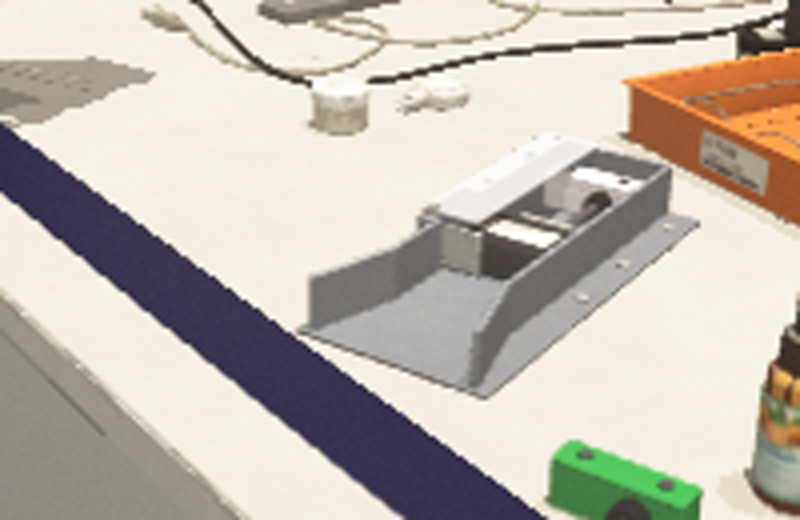

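View pics/top7.png

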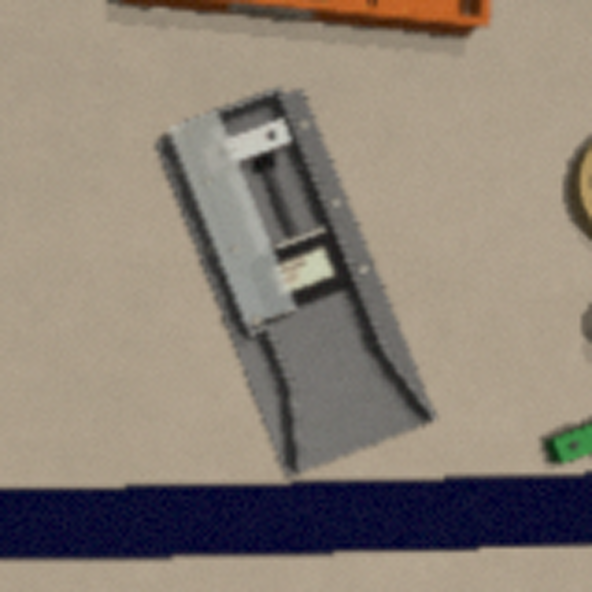

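View pics/top7full.png

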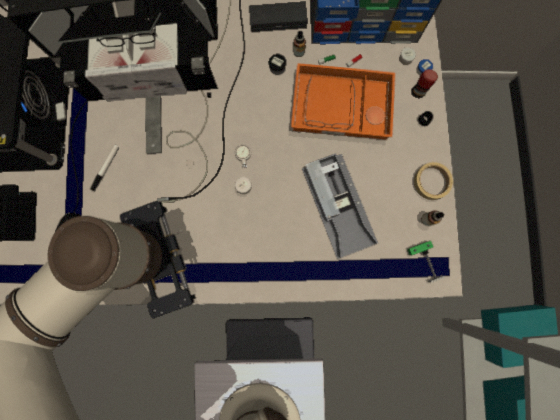

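The flap is shut at (463,245) in the side crop. The block lies flat behind it, its label at (525,233), with the plate against its front face. The visible bystanders are where they were, and the gripper is clear and 0.22 m up. Handing in.

```bash
python3 -c "
from station import manip
print(manip.hand_in(), manip.sense()['clock'])"
```

```text
the job is handed in; nothing more can be done
the job is handed in; nothing more can be done
```

I put the lens-rest block in the mouth with its long side across the lane. Then I pushed it through the flap with closed fingers until the plate was firmly home, eased back slowly and handed in. The clock read about 35 s at the last reading before hand-in.

- **Plate home:** Over the last three 1 mm steps the fingers stayed at x = 43.1–43.3 mm while the push force rose from 9.6 to 14 N. That is well under the 21 N of a rammed buffer. I felt this through the wrist only, because the arm hid the plate from the cameras at that moment.
- **Stop position:** The picture estimate put the block's rear face about 53 mm past the flap at home. Where the push went firm, taking the closed fingers as 30 mm thick, puts it at about 58 mm. The two differ by about 5 mm, and both lie within the 32–60 mm given.
- **Block trapped:** While easing back, the load on the fingers fell to zero between x = -5 and -20 mm, as the flap took the block. The last pictures show the flap shut and the block flat and square between it and the plate.
- **Other things:** The bystanders I could see had not moved. The screwdriver was hidden under the raised gripper in the last top picture, so I did not check it at the end; no low move went near it.

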